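Index the dish on the banding wheel

TASK

Turn the banding wheel by pushing on one of its arms with a fingertip until the handle of the clay dish points straight at the gauge's pointer, and leave it at rest there. The clay is still soft: do not touch the dish itself, it must ride round on the wheel and stay in the middle of it. Leave the other things on the table where they are.

Things in the scene. Friction and masses are not known exactly. Their poses are not given: they have to be found in the camera images.
- stand: The fixed foot of a banding wheel (a potter's small turntable): a dark foot 150 mm across and a column. Origin on the table surface under the wheel's upright axis, so its x, y are the axis of the wheel. The wheel on it has a flat aluminium head 160 mm across, top face 100 mm above the table.
- arms: Three equal steel arms (spokes) sticking out level from the rim of the wheel head, 120 degrees apart, turning with it. Origin on the wheel's axis at table height; x points along one arm, the others lie at +120 and -120 degrees about z. Each is a bar 14 mm wide, 14 mm high, from 80 to 162 mm from the axis, 85 to 99 mm above the table, with open air beneath down to the foot and table.
- wheel (a joint): Turn of the wheel with its arms, rad, growing anticlockwise seen from above; no end stops; the value says nothing about the dish or the gauge. Pushed sideways on an arm 130 mm from the axis it takes about 1 N to move (a little more when faster), and it stays where it is left, hardly coasting.
- dish: A loose, freshly made clay dish (about 0.3 kg) standing upright in the middle of the wheel head (centre within about 3 mm of the axis): round, 100 mm across, 40 mm high, its top 140 mm above the table. It rides round with the wheel. Origin at the centre of its underside; its x axis points out along its single stub handle.
- dish_handle (a point): Point near the outer end of the dish's only handle, a stub 22 mm wide and 11 mm thick that sticks out to 83 mm from the dish's centre; this point is 80 mm from the centre, 29 mm above the underside of the dish.
- gauge: The fixed dark steel index gauge: a 190 mm disc 6 mm thick under the wheel's foot, a flat bar 6 mm thick that runs outward along the table, and an upright post (18 x 26 mm, 128 mm high, 219 to 237 mm from the wheel's axis) carrying the pointer. Origin on the table at the wheel's axis; its x axis points from the axis towards the post, along the pointer's line.
- pointer_tip (a point): Sharp inner end of the gauge's small steel pointer, which aims level at the wheel's axis, 185 mm from that axis and 117 mm above the table (pointer 12 mm thick, from the post inward).
- glaze_jar: Bystander, loose: small lidded glass glaze jar, 54 mm across, 75 mm high; stands near the gauge. Origin at the centre of its underside.
- pinch_pot: Bystander, loose: small solid-looking clay pot, 56 mm across, 40 mm high; stands near the gauge. Origin at the centre of its underside.
- coffee: Bystander, loose: paper coffee cup with black lid, 86 mm across, 122 mm high. Origin at the centre of its underside.
- brush: Bystander, loose: brush 190 mm long, lying, about 20 mm high.
- glue_tube: Bystander, loose: upright white cylinder, 32 mm across, 65 mm high. Origin at the centre of its underside.
- rib: Bystander, loose: flat wooden shaping rib 90 x 50 x 10 mm, lying. Origin at the centre of its underside.
- water_bowl: Bystander, loose: terracotta bowl, 120 mm across, 55 mm high. Origin at the centre of its underside.
- mould: Bystander, loose: white plaster press mould 100 x 100 x 22 mm, on a blue board 8 mm thick. Origin at the centre of its underside.

How it is judged:
By the outcome, as a careful person would: the job done as asked, in the order asked, and still so for the second after the job is handed in, with the robot touching nothing.
It also fails if it takes over 54 s, if anything falls off the work surface, if the arm or the gripper's body presses on something with over 40 N, if the wrist force passes 120 N, or if a joint passes its speed limit or range.

ROBOT

A 7-joint arm with a two-finger parallel gripper is mounted at the origin on the work surface. World frame = base frame: x ahead of the robot, y to its left, z up, the work surface at z = 0. Lengths are in mm, angles in rad, forces in N, time in s.
With the tool pointing down it reaches from about 425 to 975 mm from the base axis. Payload 16.7 kg.
Tool frame: the origin (TCP) lies at the centre of the arm's flange, where the gripper is bolted on; the fingertips stand 173 mm ahead of it and the grasp point (between the pads) lies 155 mm ahead of it; z points along the fingers, y is the line along which they close (so a half turn about z gives the same grasp; the last joint's range is limited). The gripper opens to 85 mm and grips with 20 to 120 N. Pads are 22 mm wide; open, the fingers measure 114 mm over their backs; the gripper's body (76 mm by 85 mm) begins 54 mm behind the grasp point. The pads swing forward as they close: fully open they stand 13 mm farther back than shut.
Start: joints at [-1.359, 0.426, 0.074, 1.606, -0.034, 1.111, -0.067], TCP at [238.932, 631.268, 404.702] pointing down, gripper open.
Joint ranges: [-2.85, 2.85], [-0.5, 2.14], [-1.23, 1.37], [0.21, 2.46], [-1.02, 4.16], [0.16, 2.05], [-2.73, 2.73]. Speed limits (rad/s): [1.89, 1.89, 2.39, 2.39, 3.01, 3.01, 3.01].

INTERFACE

Orientations are given as a rotation vector (axis times angle).
In Python, from cell import arm gives the robot as it stands. The module is installed in compiled form; this text tells all that it offers.
- The arm moves only by the tool move_arm, never from a script. Its arguments are lists of equal length, an entry for each row: "travel": the shift along the tool's x, y, z as a fraction of full scale, a list of three; "rotation": the turn, a rotation vector about the tool's x, y, z as a fraction of full scale, a list of three. A call has exactly 8 rows; each row is the pose to reach, as a shift and turn from the pose commanded when the call began, along the tool's axes at that moment, turning the shorter way round; what a row does not reach only later rows make up. Full scale, the value 1, is 200 mm for a shift and pi rad for a turn. A row lasts 1/12 s, in which the tool goes at most 41.7 mm and 7.16 degrees, less where a joint would pass 70% of its speed; a pose out of reach is approached as far as the arm can. A call with a number of a shift or a turn outside -1 to 1 is refused whole. A call with a gripper value outside its range is refused whole. "hand" is the closure, from 0 (fully open) to 1 (shut), set as the call begins (left out, the last holds). The fingers move at their own pace and stop on an object; "grip_force" is the grip in N (left out, the last holds). Time passes only in rows, so rows that repeat a pose let the fingers close, or fill a call up. It gives the time, the measured TCP pose, the force, the opening and the grip force at its end, in the units of the state.
- arm.get_state(): the state, without advancing time (a new reading comes with each control period).
- arm.capture(name): name is "side" or "top" or "wrist"; returns the picture (480x640x3 uint8, red, green, blue); there is no depth.
- arm.calibration(name): a dict with "fx", "fy", "cx", "cy" (pixels), "T" (4x4, takes a point from camera to world coordinates). Camera axes: x right, y up, looking along -z (the intrinsics and any distortion apply to the point x, -y, -z); pixel columns grow to the right and rows downward; lengths in mm; the calibration is good to about 2 mm. A picture is of the moment at which its call begins: read the wrist's pose just before it. calibration takes no time and is no camera call; for the wrist camera it gives the pose at the moment of the call.
- arm.sign_off(): hands the job in; it is judged then, once.
The state is a dict: "time_s": time; "joint_positions": joint angles; "qvel": joint speeds; "joint_torque": joint torques, N m; "tcp_pos": TCP position; "ee_rot": TCP orientation; "force": force on the tool from outside, world axes, zero at the start; "wrist_torque": the same for the moment, N m; "opening": finger opening in mm; "gripper_force": force on a finger pad.
Only numpy, scipy, OpenCV 4.12 (cv2) and the standard library are available. Lean on these libraries where they do the work, as an engineer would, in place of code of your own. Each camera call takes 0.05 s, during which the arm holds its last target. There are 200 camera calls.

## Working session

There is one attempt and no reset: what is moved stays moved. The work goes in short steps, Python scripts to look and compute and a tool call to move; the robot and the scene stay as the last step left them, time stands still between calls to the robot, and variables do not carry over. Pictures are saved under pics/ and viewed, at most 10 in all, crops included, and the job is handed in when it is done.

Besides the shell and the picture viewer there is one more tool, called after "Request:" as name(argument=value, ...) on one line, values as JSON. move_arm: Moves the arm, as the interface text tells. Its arguments: {"type":"object","properties":{"travel":{"type":"array","items":{"type":"array","items":{"type":"number","minimum":-1,"maximum":1}}},"rotation":{"type":"array","items":{"type":"array","items":{"type":"number","minimum":-1,"maximum":1}}},"hand":{"type":"number"},"grip_force":{"type":"number"}},"required":["travel","rotation"]}

```bash
mkdir -p pics; python3 - <<'E'
from cell import arm
import cv2,numpy as np
s=arm.get_state();print(s['time_s'],s['tcp_pos'],s['ee_rot'],s['opening'])
for n in ("top","side"):
    c=arm.calibration(n);print(n,{k:(np.round(v,3).tolist() if k=='T' else v) for k,v in c.items()})
    cv2.imwrite(f"pics/{n}0.png",arm.capture(n)[:,:,::-1])
E
```

```text
0.0 [238.87218778 631.12750076 403.99405666] [-5.65325601e-01 -3.09013861e+00  1.99910035e-03] 85.33368441598988
top {'fx': 470.20221499776227, 'fy': 470.20221499776227, 'cx': 323.9178931192777, 'cy': 243.07831834987877, 'T': [[0.004, 0.996, -0.086, 442.048], [-1.0, 0.004, -0.004, 2.841], [-0.004, 0.086, 0.996, 1367.279], [0.0, 0.0, 0.0, 1.0]]}
side {'fx': 604.4196349866852, 'fy': 604.4196349866852, 'cx': 324.3224702135003, 'cy': 237.21097091526698, 'T': [[-0.894, 0.27, -0.357, -35.277], [-0.448, -0.526, 0.723, 1154.598], [0.008, 0.806, 0.591, 1037.289], [0.0, 0.0, 0.0, 1.0]]}
```

View pics/top0.png

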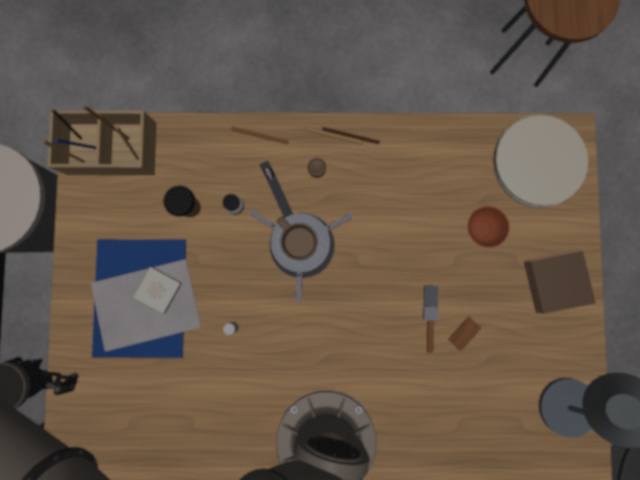

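View pics/side0.png

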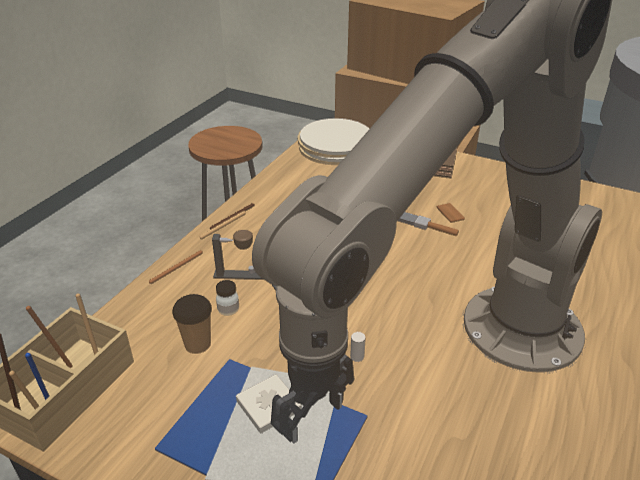

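```bash
python3 - <<'E'
import cv2,numpy as np
im=cv2.imread("pics/top0.png")[145:310,225:375]
im=cv2.resize(im,None,fx=4,fy=3.6*4/3.6,interpolation=cv2.INTER_CUBIC)
im=np.clip(im.astype(float)*1.6,0,255).astype('uint8')
im=cv2.resize(im,(545,600));cv2.imwrite("pics/crop.png",im)
E
```

```text
(no output)
```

View pics/crop.png

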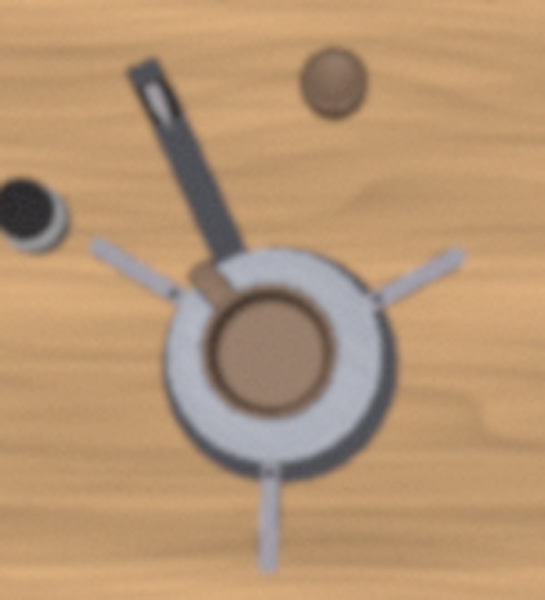

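The top view shows the wheel axis near px (299,242). The gauge bar runs up-left to about (265,165), with the handle at about (281,220), anticlockwise of the pointer. The arms end near (251,212), (352,215) and (298,301). The side view has the wheel hidden behind the robot's arm.

```bash
cat > h.py <<'E'
from cell import arm
import cv2,numpy as np
from scipy.spatial.transform import Rotation as R
def ray(px,z,c):
    px=np.atleast_2d(np.array(px,float))
    T=np.array(c['T']);d=np.c_[(px[:,0]-c['cx'])/c['fx'],-(px[:,1]-c['cy'])/c['fy'],-np.ones(len(px))]@T[:3,:3].T
    o=T[:3,3];return (o+d*((z-o[2])/d[:,2])[:,None])[:,:2]
def proj(P,c):
    T=np.array(c['T']);p=(np.atleast_2d(P)-T[:3,3])@T[:3,:3]
    return np.c_[c['cx']+c['fx']*p[:,0]/-p[:,2],c['cy']+c['fy']*p[:,1]/p[:,2]]
def ang(a,b): d=np.ravel(b)-np.ravel(a);return np.degrees(np.arctan2(d[1],d[0])),np.hypot(*d)
E
python3 - <<'E'
from h import *
c=arm.calibration('top')
f=lambda p:np.array(p)/3.634+[225,145]
tips=ray([f((95,242)),f((461,254)),f((268,571))],99,c)
A=tips.mean(0);print("tips",tips,"axis",A,[ang(A,t) for t in tips])
print("dish",ray(f((270,352)),140,c),"head",ray(f((273,356)),100,c))
h=ray(f((203,266)),134,c);print("handle",h,ang(A,h))
p=ray([f((152,85)),f((176,123))],123,c);print("pointer",p,[ang(A,q) for q in p])
b=ray([f((143,68)),f((230,250))],6,c);print("bar",b,[ang(A,q) for q in b])
print("jar",ray(f((24,210)),75,c),"pot",ray(f((334,82)),40,c))
s=arm.get_state();Rm=R.from_rotvec(s['ee_rot']).as_matrix();print(Rm.round(3))
w=arm.calibration('wrist');T=np.array(w['T']);print(w['fx'],w['cx'],w['cy'])
print("cam in tool",(Rm.T@(T[:3,3]-s['tcp_pos'])).round(1),(Rm.T@T[:3,:3]).round(3))
E
```

```text
tips [[636.69098696 206.64604687]
 [628.70021972 -67.69964838]
 [392.36741373  74.68434178]] axis [552.5862068   71.21024676] [(np.float64(58.15997902165796), np.float64(159.4254371093645)), (np.float64(-61.27998982873437), np.float64(158.39602876363233)), (np.float64(178.75782490127906), np.float64(160.2564538171538))]
dish [[550.80957487  72.34625255]] head [[551.37378768  72.35055594]]
handle [[613.99121309 122.03765876]] (np.float64(39.615935426045276), np.float64(79.71198535094399))
pointer [[750.67617862 162.59833425]
 [722.12818008 144.40495976]] [(np.float64(24.766066176195714), np.float64(218.15457701376351)), (np.float64(23.350838281626487), np.float64(184.6671240742745))]
bar [[793.71442013 185.1399151 ]
 [644.89676158 112.84932452]] [(np.float64(25.29007152545153), np.float64(266.68855354770017)), (np.float64(24.278994083102567), np.float64(101.2672272805114))]
jar [[664.88235814 265.31084205]] pot [[774.1938305   29.32668292]]
[[-0.935  0.354 -0.   ]
 [ 0.354  0.935 -0.001]
 [-0.    -0.001 -1.   ]]
410.5834572504843 310.41038565231713 238.0590658749653
cam in tool [72.3  1.8 30.2] [[ 0.003  0.959  0.284]
 [ 1.    -0.002 -0.002]
 [-0.001  0.284 -0.959]]
```

Request:
move_arm(travel=[[-0.15, -0.085, 0], [-0.3, -0.17, 0], [-0.45, -0.26, 0], [-0.6, -0.35, 0], [-0.75, -0.435, 0], [-0.9, -0.52, 0], [-1, -0.58, 0], [-1, -0.58, 0]], rotation=[[0, 0, 0], [0, 0, 0], [0, 0, 0], [0, 0, 0], [0, 0, 0], [0, 0, 0], [0, 0, 0], [0, 0, 0]], hand=1, grip_force=20)

```text
time_s: 0.77
tcp_pos: [388.6, 447.5, 404.8]
ee_rot: [0.575, 3.087, -0.002]
force: [0.8, -0.7, 0.1]
opening: -0.1
gripper_force: 0.0
```

Request:
move_arm(travel=[[-0.15, -0.085, 0], [-0.3, -0.17, 0], [-0.45, -0.26, 0], [-0.6, -0.35, 0], [-0.75, -0.435, 0], [-0.9, -0.52, 0], [-1, -0.58, 0], [-1, -0.58, 0]], rotation=[[0, 0, 0], [0, 0, 0], [0, 0, 0], [0, 0, 0], [0, 0, 0], [0, 0, 0], [0, 0, 0], [0, 0, 0]])

```text
time_s: 1.43
tcp_pos: [533.7, 268.0, 404.6]
ee_rot: [0.575, 3.087, -0.003]
force: [0.8, 0.8, 0.8]
opening: -0.2
gripper_force: 0.0
```

Request:
move_arm(travel=[[-0.15, -0.085, 0], [-0.3, -0.17, 0], [-0.45, -0.26, 0], [-0.6, -0.35, 0], [-0.75, -0.435, 0], [-0.9, -0.52, 0], [-0.96, -0.56, 0], [-0.96, -0.56, 0]], rotation=[[0, 0, 0], [0, 0, 0], [0, 0, 0], [0, 0, 0], [0, 0, 0], [0, 0, 0], [0, 0, 0], [0, 0, 0]])

```text
time_s: 2.1
tcp_pos: [672.2, 96.6, 404.1]
ee_rot: [0.572, 3.089, -0.003]
force: [-0.2, -0.8, -1.0]
opening: -0.2
gripper_force: 0.0
```

```bash
python3 - <<'E'
from h import *
s=arm.get_state();print(s['time_s'],s['tcp_pos'],s['ee_rot'],s['opening'],s['force'],s['joint_positions'])
c=arm.calibration('wrist');im=arm.capture('wrist')
np.save('w1.npy',np.array(c['T']));cv2.imwrite("pics/w1.png",im[:,:,::-1])
print(proj([[552,71,100],[736,155,123],[720,148,117],[614,121,134]],c).round(0))
E
```

```text
2.1 [672.23176726  96.56589309 404.13807064] [ 5.72241863e-01  3.08883084e+00 -2.89951353e-03] -0.16776345842778403 [-0.22036105 -0.77164539 -0.95372889] [-0.4704529   0.44656536  0.32185382  1.60817108 -0.15094938  1.11207443
  1.0934328 ]
[[200.  64.]
 [425. 291.]
 [405. 270.]
 [311. 133.]]
```

View pics/w1.png

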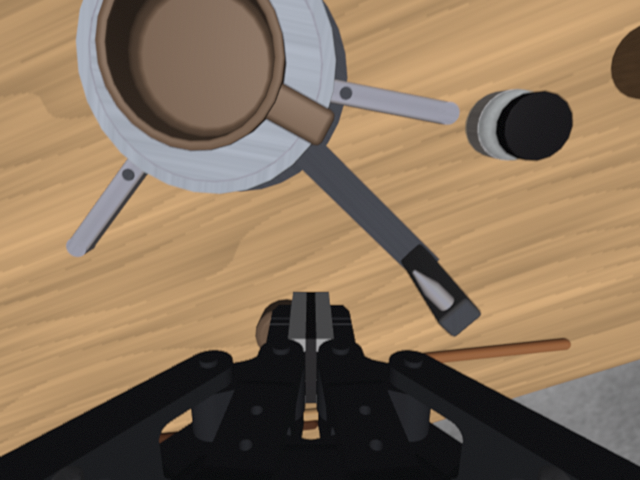

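```bash
python3 - <<'E'
from h import *
c=arm.calibration('wrist');c['T']=np.load('w1.npy')
tips=ray([(455,112),(75,248)],99,c);print("tips",tips,ang(*tips))
# axis from two tips 120 deg apart, radius 162
m=tips.mean(0);d=tips[1]-tips[0];n=np.array([d[1],-d[0]])/np.hypot(*d)
A=m+n*81
if A[0]>m[0]:A=m-n*81
print("A",A,[ang(A,t) for t in tips])
for nm,px,z in [("tip",(413,248),117),("pbase",(444,304),119),("ptop mid",(430,275),120),("bar in",(315,160),6),("bar post",(410,255),6),("hcornerR",(333,112),134),("hcornerL",(318,142),134),("handle root mid",(278,103),134),("posttop",(463,318),128)]:
    p=ray(px,z,c);print(nm,p.round(1),np.round(ang(A,p),1))
E
```

```text
tips [[635.67730586 211.19524728]
 [629.3215975  -62.60835952]] (np.float64(-91.32974829842331), np.float64(273.8773632904228))
A [551.52126537  76.17316249] [(np.float64(58.06569839278704), np.float64(159.10123359273044)), (np.float64(-60.72519498963364), np.float64(159.10123359273044))]
tip [[706.7 157.3]] [ 27.6 175.2]
pbase [[751.8 165.2]] [ 24.  219.2]
ptop mid [[727.6 162. ]] [ 26.  195.9]
bar in [[641.3 114.3]] [23.  97.5]
bar post [[756.2 167. ]] [ 23.9 224. ]
hcornerR [[607.6 136.5]] [47.1 82.3]
hcornerL [[619.9 122.9]] [34.3 82.8]
handle root mid [[592.2 109.6]] [39.4 52.6]
posttop [[760.9 172.7]] [ 24.8 230.6]
```

The wrist view shows the dish near (190,55) and the handle's end near (326,127). The pointer tip is near (415,250) and the left arm's tip is at (455,112). The handle sits about 15° anticlockwise of the pointer, so I need to turn it clockwise. I'll push the 58° arm from its anticlockwise side.

Request:
move_arm(travel=[[0.12, 0.07, 0], [0.24, 0.14, 0], [0.36, 0.21, 0], [0.48, 0.28, 0], [0.6, 0.345, 0], [0.6, 0.345, 0], [0.6, 0.345, 0], [0.6, 0.345, 0]], rotation=[[0, 0, 0.02], [0, 0, 0.04], [0, 0, 0.06], [0, 0, 0.08], [0, 0, 0.094], [0, 0, 0.094], [0, 0, 0.094], [0, 0, 0.094]])

```text
time_s: 2.82
tcp_pos: [582.5, 207.8, 404.8]
ee_rot: [-1.01, -2.975, -0.0]
force: [0.1, -1.0, -0.1]
opening: 0.4
gripper_force: 0.0
```

Request:
move_arm(travel=[[0, 0, 0.12], [0, 0, 0.24], [0, 0, 0.36], [0, 0, 0.48], [0, 0, 0.6], [0, 0, 0.68], [0, 0, 0.71], [0, 0, 0.71]], rotation=[[0, 0, 0], [0, 0, 0], [0, 0, 0], [0, 0, 0], [0, 0, 0], [0, 0, 0], [0, 0, 0], [0, 0, 0]])

```text
time_s: 3.48
tcp_pos: [583.0, 206.3, 261.3]
ee_rot: [-1.014, -2.972, 0.003]
force: [-0.6, -0.5, 0.2]
opening: 0.2
gripper_force: 0.0
```

```bash
python3 - <<'E'
from h import *
s=arm.get_state();print(s['time_s'],s['tcp_pos'],s['force']);Rm=R.from_rotvec(s['ee_rot']).as_matrix();print(Rm.round(3))
A=np.array([552,73.5]);p=s['tcp_pos'][:2]
print(ang(A,p))
# finger centre targets: radius 128, offset 22 behind the arm, for arm angles
for a in (58.3,52,48,45,43):
    r=np.radians(a);q=A+128*np.array([np.cos(r),np.sin(r)])+18*np.array([-np.sin(r),np.cos(r)])
    print(a,q.round(1),(Rm.T@np.r_[q-p,0]/200).round(3))
E
```

```text
3.4833 [582.95902568 206.27341795 261.3412324 ] [-0.55553004 -0.47898296  0.2422408 ]
[[-0.791  0.611 -0.002]
 [ 0.611  0.791 -0.001]
 [ 0.001 -0.002 -1.   ]]
(np.float64(76.87475169931061), np.float64(136.3350350654275))
58.3 [603.9 191.9] [-0.127  0.007 -0.   ]
52 [616.6 185.4] [-0.197  0.021 -0.   ]
48 [624.3 180.7] [-0.242  0.025 -0.   ]
45 [629.8 176.7] [-0.276  0.026 -0.   ]
43 [633.3 174. ] [-0.298  0.026 -0.   ]
```

Request:
move_arm(travel=[[-0.05, 0.005, 0], [-0.09, 0.007, 0], [-0.11, 0.008, 0], [-0.125, 0.01, 0], [-0.14, 0.012, 0], [-0.155, 0.015, 0], [-0.17, 0.018, 0], [-0.185, 0.02, 0]], rotation=[[0, 0, 0], [0, 0, 0], [0, 0, 0], [0, 0, 0], [0, 0, 0], [0, 0, 0], [0, 0, 0], [0, 0, 0]])

```text
time_s: 4.15
tcp_pos: [614.9, 187.5, 262.8]
ee_rot: [-1.013, -2.973, 0.0]
force: [-0.8, 0.4, 1.2]
opening: 0.3
gripper_force: 0.5
```

Request:
move_arm(travel=[[-0.012, 0.001, 0], [-0.024, 0.002, 0], [-0.036, 0.003, 0], [-0.046, 0.004, 0], [-0.054, 0.005, 0], [-0.06, 0.005, 0], [-0.06, 0.005, 0], [-0.06, 0.005, 0]], rotation=[[0, 0, 0], [0, 0, 0], [0, 0, 0], [0, 0, 0], [0, 0, 0], [0, 0, 0], [0, 0, 0], [0, 0, 0]])

```text
time_s: 4.82
tcp_pos: [625.0, 181.0, 262.7]
ee_rot: [1.014, 2.973, -0.0]
force: [0.9, 0.1, -0.4]
opening: -0.0
gripper_force: 0.0
```

```bash
python3 - <<'E'
from h import *
s=arm.get_state();print(s['time_s'],s['tcp_pos'],s['force'])
c=arm.calibration('wrist');im=arm.capture('wrist');t=arm.capture('top')
np.save('w2.npy',np.array(c['T']))
cv2.imwrite("pics/top2.png",t[:,:,::-1])
t=cv2.convertScaleAbs(cv2.resize(t[145:310,225:375],(420,462),interpolation=cv2.INTER_CUBIC),alpha=1.6)
o=np.zeros((462,780,3),'uint8');o[:,:420]=t;o[:270,420:]=cv2.resize(im,(360,270))
cv2.imwrite("pics/c2.png",o[:,:,::-1]);cv2.imwrite("pics/w2.png",im[:,:,::-1])
E
```

```text
4.8167 [624.95726627 180.95557093 262.70530756] [ 0.87975465  0.05015056 -0.35993628]
```

View pics/c2.png

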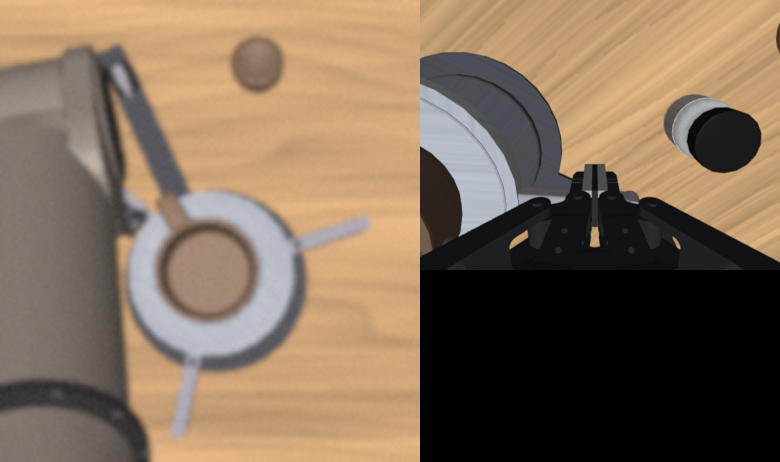

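The top view now shows arm tips at about crop (366,222) and (179,434), with the handle end near (168,205). The handle is closer to the bar but slightly anticlockwise of it. The fingertip rests on the left arm, and nothing else has moved.

```bash
python3 - <<'E'
from h import *
c=arm.calibration('top')
f=lambda p:np.array(p)/2.8+[225,145]
t=ray([f((366,222)),f((179,434))],99,c)
A=np.array([551.8,72]);print([ang(A,q) for q in t])
h=ray([f((158,201)),f((177,196)),f((208,271))],[134,134,140],c) if 0 else np.vstack([ray(f((167,199)),134,c),ray(f((208,271)),140,c)])
print(h,ang(A,h[0]),ang(h[1],h[0]))
im=cv2.imread('pics/top2.png')[145:260,245:330];cv2.imwrite('pics/z2.png',cv2.convertScaleAbs(cv2.resize(im,(440,595),interpolation=cv2.INTER_CUBIC),alpha=1.6))
E
```

```text
[(np.float64(-71.16859556409023), np.float64(158.6490799374287)), (np.float64(169.30754731186323), np.float64(156.61341403908753))]
[[619.70464114 112.09642716]
 [551.01268741  72.38105834]] (np.float64(30.561060331172452), np.float64(78.85913871967158)) (np.float64(30.035051504930205), np.float64(79.34667622543162))
```

About 5.5° is left. I'll push about 4.5° more, back off, and re-measure from above with the wrist camera square to the gauge line.

Request:
move_arm(travel=[[-0.01, 0, 0], [-0.02, 0.001, 0], [-0.03, 0.002, 0], [-0.038, 0.003, 0], [-0.045, 0.003, 0], [-0.05, 0.003, 0], [-0.05, 0.003, 0], [-0.05, 0.003, 0]], rotation=[[0, 0, 0], [0, 0, 0], [0, 0, 0], [0, 0, 0], [0, 0, 0], [0, 0, 0], [0, 0, 0], [0, 0, 0]])

```text
time_s: 5.58
tcp_pos: [633.3, 175.3, 262.7]
ee_rot: [1.014, 2.973, 0.0]
force: [-0.6, -0.5, 0.2]
opening: -0.2
gripper_force: 0.0
```

Request:
move_arm(travel=[[0.05, 0, 0], [0.1, 0, 0], [0.1, 0, 0], [0.1, 0, -0.17], [0.1, 0, -0.35], [0.1, 0, -0.53], [0.1, 0, -0.71], [0.1, 0, -0.71]], rotation=[[0, 0, 0], [0, 0, 0], [0, 0, 0], [0, 0, 0], [0, 0, 0], [0, 0, 0], [0, 0, 0], [0, 0, 0]])

```text
time_s: 6.25
tcp_pos: [618.4, 187.9, 412.2]
ee_rot: [1.011, 2.967, 0.01]
force: [1.2, -0.6, -0.4]
opening: 0.4
gripper_force: 0.0
```

Request:
move_arm(travel=[[-0.08, -0.06, 0], [-0.16, -0.12, 0], [-0.24, -0.18, 0], [-0.32, -0.24, 0], [-0.36, -0.285, 0], [-0.36, -0.285, 0], [-0.36, -0.285, 0], [-0.36, -0.285, 0]], rotation=[[0, 0, 0.03], [0, 0, 0.06], [0, 0, 0.09], [0, 0, 0.12], [0, 0, 0.15], [0, 0, 0.156], [0, 0, 0.156], [0, 0, 0.156]])

```text
time_s: 6.92
tcp_pos: [639.2, 99.8, 404.6]
ee_rot: [-1.699, -2.642, -0.0]
force: [-1.1, 0.5, -1.0]
opening: -0.1
gripper_force: 0.0
```

```bash
python3 - <<'E'
from h import *
s=arm.get_state();print(s['time_s'],s['tcp_pos'],s['force'])
c=arm.calibration('wrist');im=arm.capture('wrist')
np.save('w3.npy',np.array(c['T']));cv2.imwrite("pics/w3.png",im[:,:,::-1])
E
```

```text
6.9167 [639.23981615  99.8161823  404.62495151] [-1.07385502  0.51169591 -0.96834333]
```

View pics/w3.png

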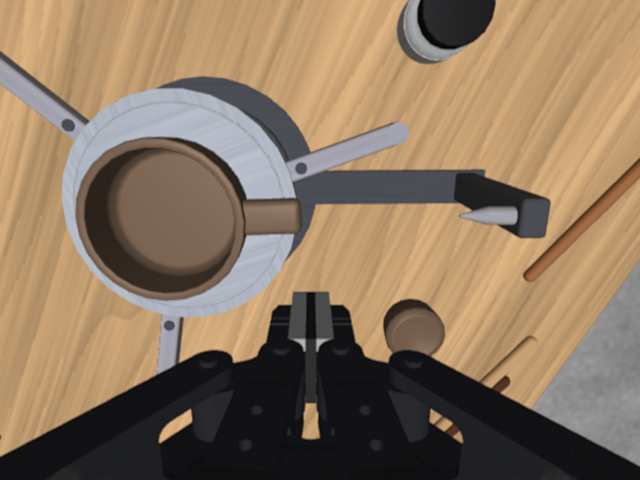

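The wrist view shows the handle end at about (300,216) and the pointer from its tip (462,215) to about (517,215). The dish rim is centred near (161,218), and the remaining error looks small. I'll zoom in to measure it.

```bash
python3 - <<'E'
import cv2,numpy as np
im=cv2.imread('pics/w3.png')
a=cv2.resize(im[185:250,225:325],None,fx=7,fy=4.5*7/4.5,interpolation=cv2.INTER_CUBIC)[:, :]
a=cv2.resize(im[190:245,230:325],(760,440*55//55),interpolation=cv2.INTER_CUBIC)[:,:]
b=cv2.resize(im[203:228,450:545],(760,160),interpolation=cv2.INTER_CUBIC)
# scale a: 8x,8x ; b: 8x, 6.4y
cv2.imwrite('pics/z3.png',np.vstack([a,b]))
E
```

```text
(no output)
```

View pics/z3.png

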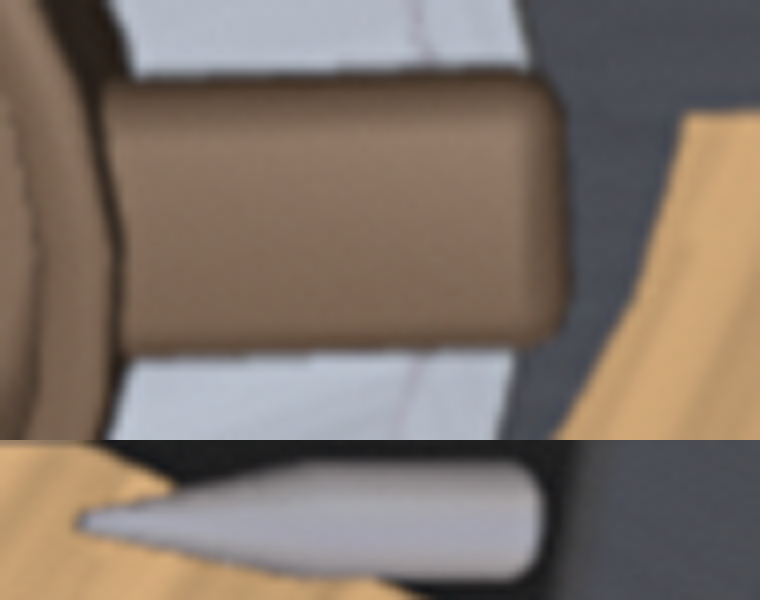

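```bash
python3 - <<'E'
from h import *
c=arm.calibration('wrist');c['T']=np.load('w3.npy')
h=ray([(292.5,215.9),(248.75,216.9)],129,c);p=ray([(459.75,216),(512.5,215.8)],117,c)
print("handle dir",ang(h[1],h[0]),"pointer dir",ang(p[0],p[1]),"handle->tip",ang(h[0],p[0]))
im=cv2.imread('pics/w3.png')
r=np.array([161,218])
d=ray(r,140,c)[0];print("dish eye",d,"dish->handle end",ang(d,h[0]),"dish->tip",ang(d,p[0]))
# head circle from edge: light bluish grey mask
hsv=cv2.cvtColor(im,cv2.COLOR_BGR2HSV);m=((hsv[...,1]<60)&(hsv[...,2]>140)).astype('uint8');m[320:]=0;m[:, 300:]=0
m=cv2.morphologyEx(m,cv2.MORPH_OPEN,np.ones((19,19)))
b=((hsv[...,0]<22)&(hsv[...,1]>50)&(hsv[...,2]<150)).astype('uint8')
k=max(cv2.findContours(m,cv2.RETR_EXTERNAL,2)[0],key=cv2.contourArea)
q=cv2.convexHull(k)[:,0,:].astype(float);w=ray(q,100,c).astype(np.float32)
(x,y),rad=cv2.minEnclosingCircle(w);print("head",x,y,rad)
# axis by pointer tip/arm tips
t=ray([(402,131)],99,c);A=np.array([x,y]);print("A->h",[ang(A,u) for u in h],"A->p",[ang(A,u) for u in p],"arm",ang(A,t))
E
```

```text
handle dir (np.float64(25.98497422534096), np.float64(26.87119186406916)) pointer dir (np.float64(24.8646204665613), np.float64(33.91708314972223)) handle->tip (np.float64(23.08171917884967), np.float64(107.10641682553104))
dish eye [553.94483178  79.09473985] dish->handle end (np.float64(23.635037451240034), np.float64(76.69922642757692)) dish->tip (np.float64(23.312609912769492), np.float64(183.80355913904452))
head 548.0377197265625 95.01908874511719 74.24285125732422
A->h [(np.float64(11.013499853089346), np.float64(77.60189002798037)), (np.float64(3.357668754307549), np.float64(52.1073270858508))] A->p [(np.float64(18.01496021651187), np.float64(183.71111164922416)), (np.float64(19.080993173446014), np.float64(217.4237442397032))] arm (np.float64(36.70356660901744), np.float64(149.1653994311523))
```

```bash
python3 - <<'E'
from h import *
from scipy.optimize import least_squares
c=arm.calibration('wrist');c['T']=np.load('w3.npy')
im=cv2.imread('pics/w3.png');hsv=cv2.cvtColor(im,cv2.COLOR_BGR2HSV)
lab=cv2.cvtColor(im,cv2.COLOR_BGR2LAB).astype(int)
m=((lab[...,2]>132)).astype('uint8');m[:,320:]=0
# flood from dish interior within head
g=m.copy();g[:120]=0;g[310:]=0
n,l=cv2.connectedComponents(g);g=(l==l[216,170]).astype('uint8')
k=max(cv2.findContours(g,cv2.RETR_EXTERNAL,cv2.CHAIN_APPROX_NONE)[0],key=cv2.contourArea)[:,0,:].astype(float)
print(k.min(0),k.max(0))
a=np.degrees(np.arctan2(k[:,1]-218,k[:,0]-161))
def fit(sel):
    w=ray(k[sel],140,c)
    f=lambda p:np.hypot(*(w-p[:2]).T)-p[2]
    r=least_squares(f,[553,76,50],loss='soft_l1');return r.x,np.std(f(r.x))
tip=ray((459.75,216),117,c)[0]
far=(a>40)|(a<-150)
x,sd=fit(far);print("outer rim",x,sd)
# handle silhouette midline per column
pts=[]
for col in range(252,294,2):
    r=np.where(g[:,col])[0];r=r[(r>190)&(r<245)];pts.append((col,(r.min()+r.max())/2))
h=ray(pts,129,c);v=np.polyfit(h[:,0],h[:,1],1)
print("handle dir",np.degrees(np.arctan(v[0])),"end",h[-1],h[0])
d=x[:2];print("dish->handle",ang(d,h[-1]),ang(d,h.mean(0)),"dish->tip",ang(d,tip))
e=h[-1];print("line miss at tip mm",v[0]*tip[0]+v[1]-tip[1])
E
```

```text
[ 76. 138.] [300. 299.]
outer rim [554.29970873  75.76216259  48.77051313] 0.1881677602045541
handle dir 26.55650637477952 end [623.82953538 109.94645541] [601.77310045  99.13616068]
dish->handle (np.float64(26.18100766779567), np.float64(77.47878852011786)) (np.float64(26.115297638086727), np.float64(65.1947890615519)) dish->tip (np.float64(24.30495711171437), np.float64(184.8242345759684))
line miss at tip mm 7.556372230319596
```

Handle direction is about 26.3° and the pointer's about 24.5°, leaving roughly 1.8° clockwise. I'll go back down behind the arm.

Request:
move_arm(travel=[[0.09, 0.017, 0], [0.18, 0.034, 0], [0.27, 0.05, 0], [0.36, 0.07, 0], [0.443, 0.086, 0], [0.443, 0.086, 0], [0.443, 0.086, 0], [0.443, 0.086, 0]], rotation=[[0, 0, -0.03], [0, 0, -0.06], [0, 0, -0.09], [0, 0, -0.12], [0, 0, -0.15], [0, 0, -0.156], [0, 0, -0.156], [0, 0, -0.156]])

```text
time_s: 7.63
tcp_pos: [618.7, 186.3, 404.7]
ee_rot: [1.014, 2.973, -0.0]
force: [0.6, -0.4, -0.6]
opening: 0.4
gripper_force: 0.0
```

Request:
move_arm(travel=[[0, 0, 0.12], [0, 0, 0.24], [0, 0, 0.36], [0, 0, 0.48], [0, 0, 0.6], [0, 0, 0.68], [0, 0, 0.71], [0, 0, 0.71]], rotation=[[0, 0, 0], [0, 0, 0], [0, 0, 0], [0, 0, 0], [0, 0, 0], [0, 0, 0], [0, 0, 0], [0, 0, 0]])

```text
time_s: 8.3
tcp_pos: [618.5, 185.6, 261.4]
ee_rot: [-1.015, -2.971, 0.003]
force: [-0.9, -0.5, 0.4]
opening: -0.1
gripper_force: 0.0
```

```bash
python3 - <<'E'
from h import *
s=arm.get_state();print(s['time_s'],s['tcp_pos'],s['force']);Rm=R.from_rotvec(s['ee_rot']).as_matrix()
for q in ((633.3,175.3),(636.1,172.4)): print((Rm.T@np.r_[np.array(q)-s['tcp_pos'][:2],0]/200).round(4))
E
```

```text
8.3 [618.5424204  185.63087211 261.43243827] [-0.89926543 -0.46200721  0.40231491]
[-0.09    0.0043 -0.0001]
[-1.099e-01  1.400e-03 -1.000e-04]
```

Request:
move_arm(travel=[[-0.04, 0.002, 0], [-0.07, 0.002, 0], [-0.085, 0.002, 0], [-0.093, 0.002, 0], [-0.101, 0.002, 0], [-0.108, 0.002, 0], [-0.108, 0.002, 0], [-0.108, 0.002, 0]], rotation=[[0, 0, 0], [0, 0, 0], [0, 0, 0], [0, 0, 0], [0, 0, 0], [0, 0, 0], [0, 0, 0], [0, 0, 0]])

```text
time_s: 8.97
tcp_pos: [636.1, 173.4, 262.8]
ee_rot: [1.014, 2.973, 0.0]
force: [-0.7, 0.1, 0.7]
opening: 0.1
gripper_force: 0.0
```

Request:
move_arm(travel=[[0.05, 0, 0], [0.1, 0, 0], [0.1, 0, 0], [0.1, 0, -0.17], [0.1, 0, -0.35], [0.1, 0, -0.53], [0.1, 0, -0.71], [0.1, 0, -0.71]], rotation=[[0, 0, 0], [0, 0, 0], [0, 0, 0], [0, 0, 0], [0, 0, 0], [0, 0, 0], [0, 0, 0], [0, 0, 0]])

```text
time_s: 9.63
tcp_pos: [621.3, 185.9, 412.1]
ee_rot: [1.011, 2.967, 0.01]
force: [0.9, -0.2, 0.9]
opening: -0.2
gripper_force: 0.0
```

Request:
move_arm(travel=[[-0.08, -0.06, 0], [-0.16, -0.12, 0], [-0.24, -0.18, 0], [-0.32, -0.24, 0], [-0.36, -0.285, 0], [-0.36, -0.285, 0], [-0.36, -0.285, 0], [-0.36, -0.285, 0]], rotation=[[0, 0, 0.03], [0, 0, 0.06], [0, 0, 0.09], [0, 0, 0.12], [0, 0, 0.15], [0, 0, 0.156], [0, 0, 0.156], [0, 0, 0.156]])

```text
time_s: 10.3
tcp_pos: [642.2, 97.9, 404.5]
ee_rot: [-1.699, -2.642, -0.0]
force: [0.8, 0.2, -0.3]
opening: 0.0
gripper_force: 0.0
```

```bash
cat > meas.py <<'E'
from h import *
from scipy.optimize import least_squares
import sys
n=sys.argv[1]
s=arm.get_state();print(s['time_s'],s['tcp_pos'],s['force'])
c=arm.calibration('wrist');im=arm.capture('wrist')[:,:,::-1].copy()
np.save(n+'.npy',np.array(c['T']));cv2.imwrite(f"pics/{n}.png",im)
lab=cv2.cvtColor(im,cv2.COLOR_BGR2LAB).astype(int)
g=(lab[...,2]>132).astype('uint8');g[:,320:]=0;g[:120]=0;g[310:]=0
_,l=cv2.connectedComponents(g);g=(l==l[216,170]).astype('uint8')
k=max(cv2.findContours(g,cv2.RETR_EXTERNAL,cv2.CHAIN_APPROX_NONE)[0],key=cv2.contourArea)[:,0,:].astype(float)
print(k.min(0),k.max(0))
a=np.degrees(np.arctan2(k[:,1]-218,k[:,0]-161));w=ray(k[(a>40)|(a<-150)],140,c)
f=lambda p:np.hypot(*(w-p[:2]).T)-p[2]
x=least_squares(f,[553,76,50],loss='soft_l1').x;d=x[:2]
pts=[]
for col in range(252,292,2):
    r=np.where(g[:,col])[0];r=r[(r>180)&(r<250)];pts.append((col,(r.min()+r.max())/2))
h=ray(pts,129,c)
print("dish",x,np.std(f(x)),"handle dir",np.degrees(np.arctan(np.polyfit(*h.T,1)[0])),"dish->handle",ang(d,h[-1]))
# pointer: reference tip/base from w3
T3=arm.calibration('wrist');T3['T']=np.load('w3.npy')
p=ray([(459.75,216),(512.5,215.8)],117,T3);print("pointer px predicted",proj(np.c_[p,[117,117]],c),"dish->tip",ang(d,p[0]))
cv2.imwrite('pics/z_'+n+'.png',np.vstack([cv2.resize(im[190:245,230:325],(760,440),interpolation=cv2.INTER_CUBIC),cv2.resize(im[203:228,450:545],(760,160),interpolation=cv2.INTER_CUBIC)]))
E
python3 meas.py w4
```

```text
10.3 [642.20115804  97.88082633 404.49897144] [ 0.83087693  0.20613657 -0.25411008]
[ 72. 132.] [297. 295.]
dish [554.34762631  75.72659415  48.76622497] 0.20161103865479804 handle dir 24.642236148028715 dish->handle (np.float64(24.493647873869616), np.float64(78.06881921103927))
pointer px predicted [[457.39899907 211.49772747]
 [510.34421229 211.29685502]] dish->tip (np.float64(24.321122653271686), np.float64(184.79521112343272))
```

View pics/w4.png

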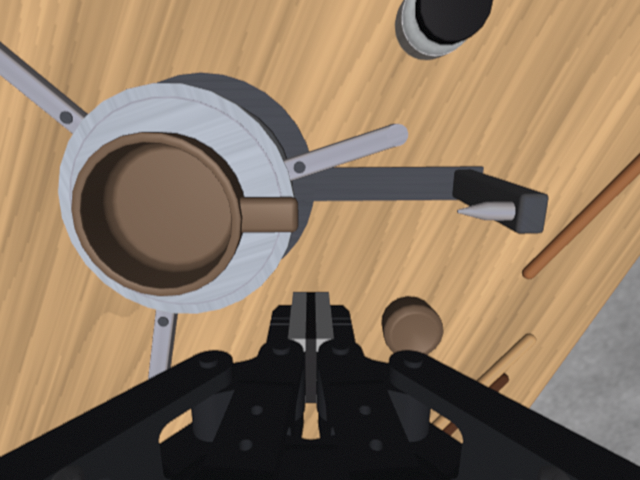

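The handle (end near px (297,214)) now points along the pointer, whose tip is at (459,211). Handle direction is 24.5–24.6° against 24.3–24.9° for the pointer. The arm is clear of everything, so I'm handing in.

```bash
python3 -c "
from cell import arm
print(arm.sign_off())"
```

```text
the job is handed in; nothing more can be done
None
```

I turned the wheel about 15° clockwise by pushing one arm; the dish handle now points at the gauge's pointer to within about 0.5° by the wrist camera, and I handed the job in at about 10 s with the dish and other items untouched.

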